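# Shut the parts chest and hold out the ball tray

## Robot

A 6-joint arm with a two-finger parallel gripper is mounted at the origin on the work surface. World frame = base frame: x ahead of the robot, y to its left, z up, the work surface at z = 0. Lengths are in mm, angles in rad, forces in N, time in s.
With the tool pointing down it reaches from about 275 to 850 mm from the base axis. Payload 5.2 kg.
Tool frame: the origin (TCP) lies between the finger pads; the fingertips stand 14 mm ahead of it and the grasp point (between the pads) lies 5 mm behind it; x points along the fingers, y is the direction in which the jaws open and shut, and the axes are right-handed (so a half turn about x gives the same grasp; the last joint's range is limited). The gripper opens to 85 mm and grips with 20 to 120 N. Pads are 22 mm wide; open, the fingers measure 114 mm over their backs; the gripper's body (76 mm by 85 mm) begins 54 mm behind the grasp point. The pads swing forward as they close: fully open they stand 13 mm farther back than shut.
Start: joints at [-1.503, 0.259, 1.535, -0, 1.348, -0.203], TCP at [147.147, -529.956, 245.31] pointing down, gripper open.
Joint ranges: [-3.14, 3.14], [-0.91, 2.08], [0.19, 2.58], [-1.22, 4.36], [0.22, 2.71], [-3.12, 3.12]. Speed limits (rad/s): [2.57, 2.57, 3.14, 3.14, 3.14, 3.14].

## Interface

Orientations are given as [roll, pitch, yaw] about the fixed x, y, z axes, in that order (R = Rz(yaw) Ry(pitch) Rx(roll)).
In Python, from bench import manip, vision, job_done gives the robot as it stands. The module is installed in compiled form; this text tells all that it offers.
- The arm moves only by the shell command python3 -m pendant 'ROWS'. ROWS is JSON, a list of rows, each an object with "translation": the shift along the world's x, y, z in m, a list of three; "twist": the turn about the world's z in degrees; "gripper": the finger opening in m, from 0 to 0.0854. In form: [{"translation": [tx, ty, tz], "twist": twist, "gripper": gripper}, ...]. A call has 1 to 20 rows; each row shifts and turns the commanded pose from where the row before left it; what a row does not reach is not made up. A row lasts 1/8 s, in which the tool goes at most 62.5 mm and 10.7 degrees, less where a joint would pass 70% of its speed; a pose out of reach is approached as far as the arm can. A call with a gripper value outside its range is refused whole. The fingers move at their own pace and stop on an object; the grip force is fixed at half the most. Time passes only in rows, so rows that do not move let the fingers close. It gives the time, the measured TCP pose, the force and the opening at its end, in the units of the state.
- manip.get_obs(): the state, without advancing time (a new reading comes with each control period).
- vision.get_image(name): name is "side" or "top" or "wrist"; returns the picture (420x560x3 uint8, red, green, blue); there is no depth.
- vision.calibration(name): a dict with "intrinsics" (3x3 intrinsics, pixels), "position" and "orientation" of the camera in the world. Camera axes: x right, y down, z forward; pixel columns grow to the right and rows downward; lengths in mm; the calibration is good to about 2 mm. A picture is of the moment at which its call begins: read the wrist's pose just before it. calibration takes no time and is no camera call; for the wrist camera it gives the pose at the moment of the call.
- job_done(): hands the job in, once; it reports no verdict.
Trained networks look in the newest picture that a camera, given by its name, has taken for a name from the list of things; names that differ only in an ending like _2 or _b are one class to them, and where a whole thing is asked for, a point or a joint stands for the part that bears it (a point fixed in the world has none). Each returns a list of dicts, best first, with "conf" (0 to 1); they miss things now and then, are a little off and sometimes report something else, mostly with a low value. They report only what shows in the picture. A call takes as long as a camera call. They do not tell look-alikes from the thing itself.
- vision.recognise(camera, label): "extent" ([left, top, right, bottom] in pixels, round what is visible of it).
- vision.outline_of(camera, label): "mask" (420x560 bool, what is visible of it) and "extent" ([left, top, right, bottom] in pixels, round what is visible of it).
The state is a dict: "time_s": time; "joint_pos": joint angles; "qvel": joint speeds; "joint_efforts": joint torques, N m; "tcp_pos": TCP position; "eef_rot": TCP orientation; "force": force on the tool from outside, world axes, zero at the start; "torque": the same for the moment, N m; "gripper_width": opening from 0.0 (shut) to 1.0 (fully open).
Only numpy, scipy, OpenCV 4.12 (cv2) and the standard library are available. Lean on these libraries where they do the work, as an engineer would, in place of code of your own. Each camera call takes 0.05 s, during which the arm holds its last target.

## Task

The steel ball for a knife pommel has been taken from the parts chest and laid in the carrying tray: first push the chest's drawer fully home, then lift the tray by its upright grip and carry it to the wooden fitting block without letting the ball climb out of its ring. Finish while still holding the tray, level and at rest, a few centimetres above the block with the middle of the tray over the middle of the block; do not set it down or let go, and leave the slicer, hammer and jar where they lie.

Things in the scene. Friction and masses are not known exactly. Their poses are not given: they have to be found in the camera images.
- chest: low dark wooden parts chest, 180 deep (x) x 200 wide (y) x 85 mm high, fixed to the bench; origin at the centre of its underside; its front with the single drawer faces its own -x
- chest_drawer0 (a joint): travel of the chest's drawer in m: 0 = fully shut, grows as the drawer slides out along the chest's own -x; at the start it stands 45 to 80 mm open; it slides with about 1 N of friction, has no spring or latch, and stops firmly at 0
- chest_drawer0_handle (a point): middle of the drawer's brass bar handle, an 11 mm thick round bar, 100 mm long, level along the chest's y, its middle 35 mm in front of the drawer's front face and 47 mm above the bench; axes as the chest's. With the drawer shut this point lies 125 mm from the chest's origin along the chest's -x
- tray: loose plywood carrying tray, 160 (x) x 84 (y) x 8 mm thick, about 0.3 kg, with a flat upright wooden grip at its middle and a raised steel ring on either side of it; lies flat on the bench. Origin at the centre of its underside, z up, x along its length towards the ring that holds the ball. The grip is 36 mm long along x, 18 mm thick along y and stands from the plank up to 85 mm above the origin
- grip (a point): point in the tray's upright grip to take hold of, on its centre line, 66 mm above the tray's underside; axes as the tray's; close the fingers along the tray's y (18 mm)
- pocket (a point): centre of the ball's place in the tray: 48 mm along the tray's x from its origin, 23 mm above the tray's underside (the ball's centre when it lies in the middle of the ring). The ring has 44 mm inner and 52 mm outer diameter and stands only 2.5 mm above the plank, so the ball climbs out if the tray tips by more than about 30 degrees or is jerked. A like ring, empty, lies at -48 mm
- ball_center (a point): centre of the loose polished steel ball, 30 mm diameter, 0.11 kg, that rolls freely inside the ring
- block: solid wooden fitting block, 110 (x) x 90 (y) x 70 mm high, fixed to the bench; origin at the centre of its underside
- slicer: bystander: steel slicer with a wooden handle, 235 mm long, 90 wide, 20 mm high, lying flat; leave alone
- hammer: bystander: hammer lying on the bench, 260 mm long; leave alone
- rivet_jar: bystander: small glass jar, 60 mm diameter, 75 mm high, with a metal cap; leave alone
Mind the look-alikes: they are no part of the job. There is more than one size of the tray; the one meant has the size given above.

How it is judged (in metres and radians):
On the way, in this order (a step that is already met when the one before it is completed fails the run):
1. the drawer is pushed fully home (value of joint chest_drawer0 below 0.005 m), for 0.2 s.
2. the tray is lifted off the bench with the ball in its ring (height (world z) of tray above 0.03 m and distance between ball_center and pocket below 0.02 m and contact force between the fingers and tray above 1 N), for 0.2 s.
At the end, for the whole second after the job is handed in: Drawer shut within 5 mm; the gripper holds the tray at rest, level within 0.12 rad, its origin within 30 mm horizontally of the block's centre, its underside 10 to 100 mm above the block's top and not touching it; the ball within 20 mm of its pocket's centre (value of joint chest_drawer0 below 0.005 m and horizontal distance between tray and block below 0.03 m and z of tray in the frame of block between 0.08 and 0.17 m and angle between tray's own z axis and vertical below 0.12 rad and linear speed of tray below 0.03 m/s and distance between ball_center and pocket below 0.02 m and contact force between the fingers and tray above 1 N and contact force between tray and block below 0.1 N); the arm keeps its last pose, push and grip.
It fails at once if the ball leaves its ring (distance between ball_center and pocket above 0.026 m).
It fails at once if the slicer is shifted by more than 30 mm (distance of slicer from where it was at the start of the episode above 0.03 m).
It fails at once if the hammer is shifted by more than 30 mm (distance of hammer from where it was at the start of the episode above 0.03 m).
It fails at once if the jar is shifted by more than 30 mm (distance of rivet_jar from where it was at the start of the episode above 0.03 m).
It also fails if it takes over 59 s, if anything falls off the work surface, if the arm or the gripper's body presses on something with over 40 N, if the wrist force passes 120 N, or if a joint passes its speed limit or range.

## Working session

There is one attempt and no reset: what is moved stays moved. The work goes in short steps, Python scripts to look and compute and a shell command to move; the robot and the scene stay as the last step left them, time stands still between calls to the robot, and variables do not carry over. Pictures are saved under pics/ and viewed, and the job is handed in when it is done.

```bash
mkdir -p pics
cat > h.py <<'E'
import numpy as np, cv2
from bench import manip, vision, job_done
def save(n,f,crop=None,scale=1):
    im=vision.get_image(n); o=im
    if crop: l,t,r,b=crop; o=im[t:b,l:r]
    if scale!=1: o=cv2.resize(o,None,fx=scale,fy=scale,interpolation=cv2.INTER_CUBIC)
    cv2.imwrite('pics/'+f,cv2.cvtColor(np.ascontiguousarray(o),cv2.COLOR_RGB2BGR)); return im
def Rc(o):
    o=np.array(o,float)
    if o.shape==(3,3): return o
    if o.size==3:
        from scipy.spatial.transform import Rotation as R
        return R.from_euler('xyz',o).as_matrix()
    raise Exception(o)
def cal(n):
    c=vision.calibration(n); return np.array(c['intrinsics'],float),np.array(c['position'],float),Rc(c['orientation'])
def ray2z(c,uv,z):
    K,p,R=c
    d=R@np.linalg.inv(K)@np.array([uv[0],uv[1],1.0])
    return p+d*(z-p[2])/d[2]
def proj(c,P):
    K,p,R=c
    q=K@(R.T@(np.array(P,float)-p)); return q[:2]/q[2]
E
python3 - <<'E'
from h import *
o=manip.get_obs(); print(o)
for n in ['side','top','wrist']:
    print(n,vision.calibration(n)); save(n,n+'0.png')
E
```

```text
{'time_s': 0.0, 'joint_pos': array([-1.50280523e+00,  2.59350112e-01,  1.53608882e+00, -2.95466100e-05,
        1.34801206e+00, -2.02808368e-01]), 'qvel': array([ 0.00010131,  0.00114996, -0.00163609, -0.00044387,  0.00077385,
        0.00118356]), 'joint_efforts': array([-6.19259972e-04, -4.46030045e+01, -2.90571839e+01, -2.91234383e-04,
        1.22182994e-02,  7.91702320e-06]), 'tcp_pos': array([ 147.0991583 , -529.43423081,  244.46855008]), 'eef_rot': array([-1.75810591,  1.56893777,  1.65429277]), 'force': array([-0.12026176, -1.20214444,  0.51227362]), 'torque': array([0.0069072 , 0.02654695, 0.00115122]), 'gripper_width': 1.0033607432439853}
side {'intrinsics': array([[464.79972151,   0.        , 286.48188296],
       [  0.        , 464.79972151, 207.81195484],
       [  0.        ,   0.        ,   1.        ]]), 'position': array([ 415.90255197, -917.55685517,  865.87106107]), 'orientation': array([-2.29459283,  0.02073231, -0.14481064])}
top {'intrinsics': array([[436.87482918,   0.        , 284.41135563],
       [  0.        , 436.87482918, 203.76155157],
       [  0.        ,   0.        ,   1.        ]]), 'position': array([ 348.39501498,  -60.64733229, 1037.04149248]), 'orientation': array([-2.95389212,  0.01051044, -1.56730174])}
wrist {'intrinsics': array([[332.77071463,   0.        , 280.49186947],
       [  0.        , 332.77071463, 209.95184797],
       [  0.        ,   0.        ,   1.        ]]), 'position': array([ 218.96813034, -509.50780565,  372.405393  ]), 'orientation': array([ 2.84465582e+00,  1.75366032e-03, -1.29920288e+00])}
```

View pics/top0.png

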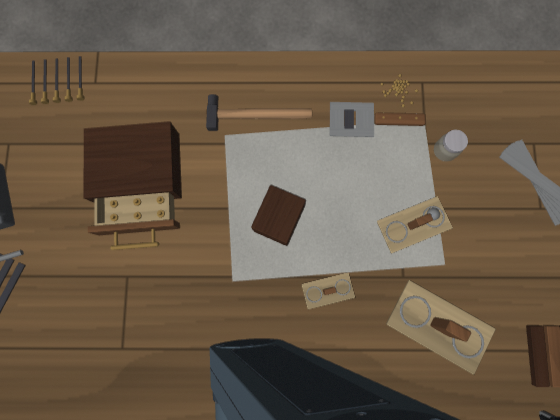

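View pics/side0.png

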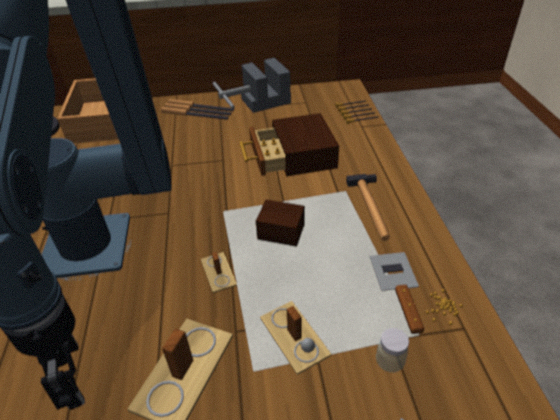

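View pics/wrist0.png

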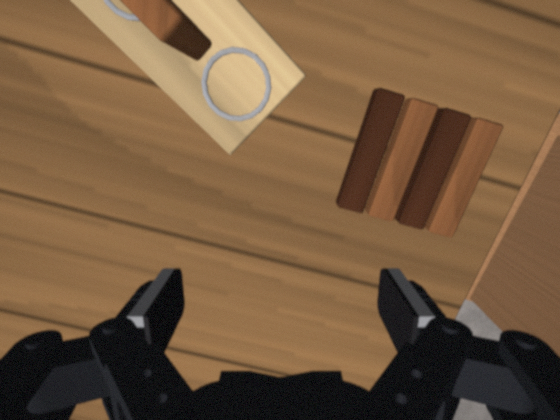

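The top view shows the chest at about (133,160) with its drawer open downward. The block is at (279,215), the hammer at (258,112), the slicer at (375,118) and the jar at (452,145). There are three tray-like things:
- Mid-size at (415,223), with the ball at (433,213)
- Small and empty at (329,291)
- Large and empty at (441,327)

The mid-size one with the ball fits the description. I'll measure them all.

Run:
```python
from h import *
c=cal('top'); im=save('top','top1.png',(360,180,470,270),6)
np.save('top.npy',im)
for lab in ['tray','chest','block','ball_center','grip','chest_drawer0_handle','slicer','hammer','rivet_jar']:
    for r in vision.outline_of('top',lab)[:4]:
        m=r['mask'].astype(np.uint8); 
        rect=cv2.minAreaRect(np.argwhere(m)[:,::-1].astype(np.float32))
        box=cv2.boxPoints(rect)
        z={'tray':8,'chest':85,'block':70,'ball_center':23,'grip':85,'chest_drawer0_handle':47,'rivet_jar':75}.get(lab,10)
        W=np.array([ray2z(c,b,z)[:2] for b in box]); 
        print(lab,round(r['conf'],2),np.round(r['extent']),'ctr',np.round(rect[0]),'W',W.mean(0).round(1),'sides',np.linalg.norm(W[1]-W[0]).round(),np.linalg.norm(W[2]-W[1]).round(),'angs',np.degrees(np.arctan2(*(W[1]-W[0])[::-1])).round(1))
```

```text
tray 0.85 [301. 272. 358. 310.] ctr [328. 290.] W [ 341.4 -150.3] sides 115.0 61.0 angs -76.0
tray 0.76 [377. 196. 450. 253.] ctr [415. 224.] W [ 496.  -357.8] sides 164.0 87.0 angs -67.6
tray 0.61 [389. 278. 493. 373.] ctr [441. 327.] W [ 261.9 -404.2] sides 120.0 230.0 angs -31.6
chest 0.73 [ 86. 121. 184. 252.] ctr [132. 185.] W [574.6 292.1] sides 225.0 291.0 angs -87.5
block 0.71 [250. 184. 305. 246.] ctr [278. 214.] W [508.4 -36.7] sides 119.0 96.0 angs -22.8
grip 0.85 [302. 272. 355. 312.] ctr [328. 290.] W [ 341.4 -143.6] sides 106.0 57.0 angs -75.3
grip 0.63 [381. 194. 452. 256.] ctr [414. 224.] W [ 484.6 -335.1] sides 149.0 79.0 angs -67.8
grip 0.55 [387. 282. 493. 374.] ctr [442. 327.] W [ 267.5 -380. ] sides 109.0 213.0 angs -32.1
slicer 0.76 [330. 100. 426. 140.] ctr [376. 119.] W [ 758.  -276.6] sides 237.0 94.0 angs -90.1
rivet_jar 0.82 [432. 132. 469. 166.] ctr [450. 145.] W [ 669.  -429.8] sides 88.0 54.0 angs -48.2
```

View pics/top1.png

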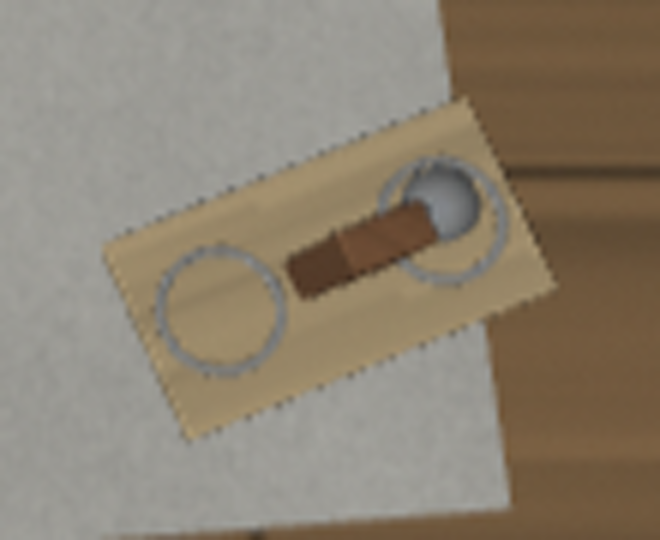

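The crop confirms it: the mid-size tray has the ball in its ring and measures 164×87 mm, with its x-axis at about −67.6° yaw. Next I need closer looks at the chest/drawer and the block.

Run:
```python
from h import *
im=np.load('top.npy')[:,:,::-1]
a=cv2.resize(im[110:260,70:200],None,fx=4,fy=4,interpolation=cv2.INTER_CUBIC)
b=cv2.resize(im[175:255,240:320],None,fx=5,fy=5,interpolation=cv2.INTER_CUBIC)
a=cv2.convertScaleAbs(a,alpha=1.7,beta=20)
b=cv2.convertScaleAbs(b,alpha=1.7,beta=20)
cv2.imwrite('pics/a.png',a);cv2.imwrite('pics/b.png',b)
save('side','c.png',(230,90,350,250),4)
```

```text
(no output)
```

View pics/a.png

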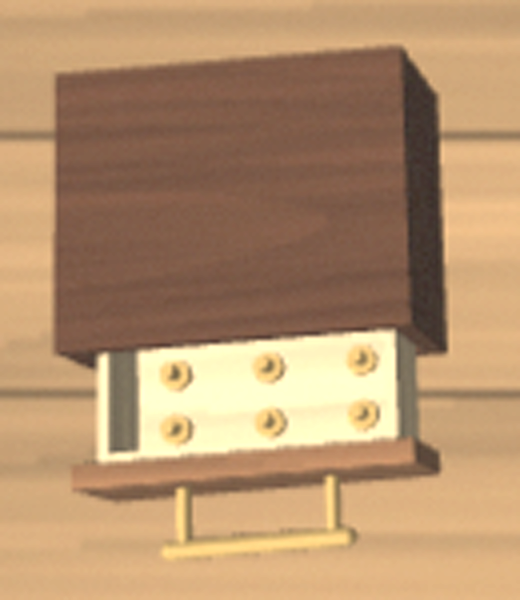

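View pics/b.png

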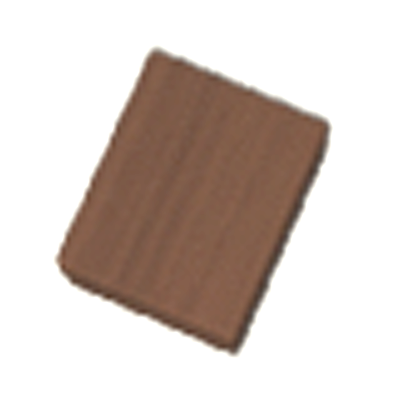

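View pics/c.png

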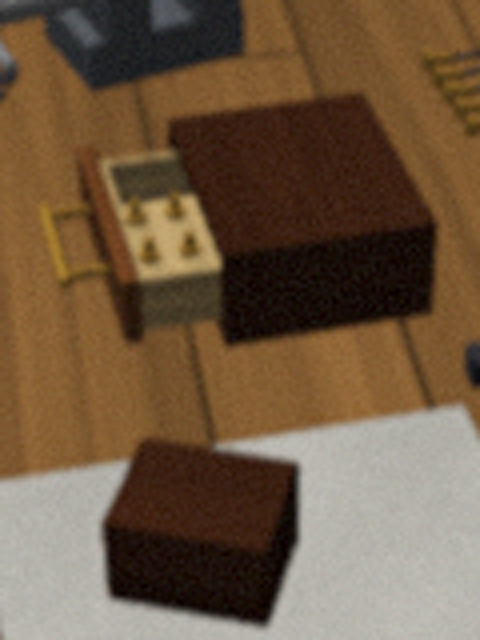

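Run:
```python
from h import *
c=cal('top')
def f(pts,s,off,z): return np.array([ray2z(c,np.array(p)/s+np.array(off),z)[:2] for p in pts])
C=f([(57,74),(403,48),(413,326),(55,352)],4,(70,110),85)
H=f([(162,551),(356,537)],4,(70,110),47)
B=f([(155,50),(328,124),(236,340),(60,264)],5,(240,175),70)
for n,P in(('C',C),('B',B)):
    print(n,P.round(1).tolist(),P.mean(0).round(1),[np.linalg.norm(P[i]-P[i-1]).round(1) for i in range(4)],[np.degrees(np.arctan2(*(P[i-1]-P[i])[::-1])).round(1) for i in range(4)])
print('H',H.round(1).tolist(),H.mean(0).round(1),np.linalg.norm(H[1]-H[0]),np.degrees(np.arctan2(*(H[0]-H[1])[::-1])))
d=C.mean(0)-H.mean(0); print(d,np.linalg.norm(d),np.degrees(np.arctan2(d[1],d[0])))
# side check
s=cal('side'); off=np.array((230,90))
for nm,p,z in [('H1',(45,207),47),('H2',(65,283),47),('Ctl',(172,120),85),('Ctr',(362,96),85),('Cbr',(435,222),85),('Cbl',(225,252),85),('B1',(148,440),70),('B2',(298,463),70),('B3',(262,550),70),('B4',(106,520),70)]:
    print(nm,ray2z(s,np.array(p)/4+off,z)[:2].round(1))
# tray in side
vision.get_image('side')
for r in vision.outline_of('side','tray')[:4]:
    e=r['extent']; print(r['conf'],np.round(e))
for cam in('side','top'):
  for r in vision.recognise(cam,'ball_center')[:2]: print(cam,r)
```

```text
C [[705.1, 412.0], [720.8, 212.9], [556.7, 198.7], [541.6, 398.5]] [631.1 305.5] [np.float64(164.0), np.float64(199.8), np.float64(164.7), np.float64(200.4)] [np.float64(-175.3), np.float64(94.5), np.float64(4.9), np.float64(-85.7)]
B [[575.4, -19.2], [541.2, -97.6], [443.6, -56.3], [477.3, 22.3]] [509.4 -37.7] [np.float64(106.5), np.float64(85.5), np.float64(106.0), np.float64(85.6)] [np.float64(157.1), np.float64(66.4), np.float64(-22.9), np.float64(-113.2)]
H [[434.0, 345.4], [442.3, 235.3]] [438.2 290.3] 110.43398624668573 94.27494608804211
[192.89392811  15.19213307] 193.49126183676916 4.503262489455155
H1 [436.7 340.2]
H2 [444.1 234.2]
Ctl [546.3 390.5]
Ctr [704.4 400.2]
Cbr [721.4 210.5]
Cbl [561.7 199.2]
B1 [483.3  15.5]
B2 [576.9 -23.7]
B3 [ 540.9 -100.2]
B4 [448.4 -57.1]
0.87 [199. 256. 236. 293.]
0.85 [258. 304. 335. 372.]
0.63 [130. 318. 233. 420.]
0.25 [255. 198. 305. 247.]
side {'extent': [300.5, 331.4, 318.9, 352.7], 'conf': 0.53}
top {'extent': [373.7, 198.2, 451.8, 252.2], 'conf': 0.75}
top {'extent': [427.8, 209.9, 438.7, 215.3], 'conf': 0.63}
```

Run:
```python
from h import *
from scipy.spatial.transform import Rotation as R
o=manip.get_obs(); M=R.from_euler('xyz',o['eef_rot']).as_matrix(); print(M.round(3)); y=M[:,1]; print('yaw of tool y',np.degrees(np.arctan2(y[1],y[0])),o['time_s'])
# tray corners from crop edges (scale6 off 360,180): plank top z=8
c=cal('top')
P=np.array([ray2z(c,np.array(p)/6+np.array((360,180)),8)[:2] for p in [(104,243),(465,98),(555,287),(190,438)]])
print(P.round(1),P.mean(0),[np.linalg.norm(P[i]-P[i-1]).round(1) for i in range(4)],[np.degrees(np.arctan2(*(P[i]-P[i-1])[::-1])).round(1) for i in range(4)])
for r in [((217,310)),((445,221))]: print('ring',ray2z(c,np.array(r)/6+np.array((360,180)),9.5)[:2])
s=cal('side'); im=save('side','side_tray.png',(250,290,345,380),6)
```

```text
[[ 0.     0.267 -0.964]
 [-0.    -0.964 -0.267]
 [-1.     0.     0.   ]]
yaw of tool y -74.48610852434858 0.9
[[ 503.7 -270. ]
 [ 562.5 -416. ]
 [ 486.5 -446.6]
 [ 426.8 -300.7]] [ 494.88269512 -358.3200526 ] [np.float64(82.7), np.float64(157.4), np.float64(81.9), np.float64(157.6)] [np.float64(21.8), np.float64(-68.1), np.float64(-158.0), np.float64(112.2)]
ring [ 476.92103217 -313.05946886]
ring [ 512.50583099 -404.51927137]
```

View pics/side_tray.png

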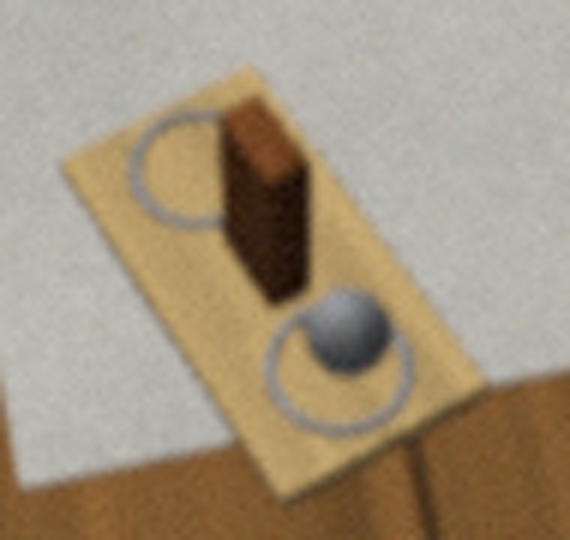

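The tray measures 157×82 mm, centred at (495,−358) with yaw −68°, and its rings fit. The drawer handle is at about (438,290), and the chest yaw is about 4.6°. I'll move in front of the handle with the fingers shut and the jaw along the push direction.

```bash
python3 -m pendant '[{"translation":[0.05,0.02,0],"twist":8,"gripper":0},{"translation":[0.05,0.03,0],"twist":8,"gripper":0},{"translation":[0.05,0.03,0],"twist":8,"gripper":0},{"translation":[0.02,0.05,0],"twist":8,"gripper":0},{"translation":[0.01,0.055,0],"twist":8,"gripper":0},{"translation":[0.01,0.055,0],"twist":8,"gripper":0},{"translation":[0.01,0.055,0],"twist":8,"gripper":0},{"translation":[0.01,0.055,0],"twist":8,"gripper":0},{"translation":[0.01,0.055,0],"twist":8,"gripper":0},{"translation":[0.008,0.055,0],"twist":7,"gripper":0},{"translation":[0,0.055,0],"twist":0,"gripper":0},{"translation":[0,0.055,0],"twist":0,"gripper":0},{"translation":[0,0.055,0],"twist":0,"gripper":0},{"translation":[0,0.055,0],"twist":0,"gripper":0},{"translation":[0,0.055,0],"twist":0,"gripper":0},{"translation":[0,0.055,0],"twist":0,"gripper":0},{"translation":[0,0.055,0],"twist":0,"gripper":0},{"translation":[0,0.02,0],"twist":0,"gripper":0},{"translation":[0,0,0],"twist":0,"gripper":0}]'
python3 - <<'E'
from h import *
from scipy.spatial.transform import Rotation as R
o=manip.get_obs(); print(o['tcp_pos'],o['joint_pos'],o['force'],o['gripper_width']); y=R.from_euler('xyz',o['eef_rot']).as_matrix()[:,1]; print(np.degrees(np.arctan2(y[1],y[0])))
save('wrist','w1.png'); save('top','t2.png')
E
```

```text
time_s: 3.32
tcp_pos: [374.9, 335.6, 245.0]
eef_rot: [-0.7, 1.57, -2.189]
force: [-0.2, -1.2, 0.5]
gripper_width: 0.005
[374.87310556 335.639557   245.00464897] [ 5.08449587e-01  1.74800633e-01  1.64361854e+00 -3.51001506e-04
  1.32388938e+00  4.27403036e-01] [-0.1979853  -1.17052786  0.4819544 ] 0.005348447448746057
4.648538690238652
```

View pics/w1.png

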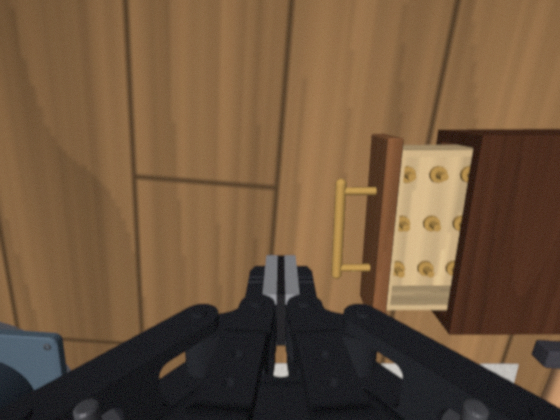

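View pics/t2.png

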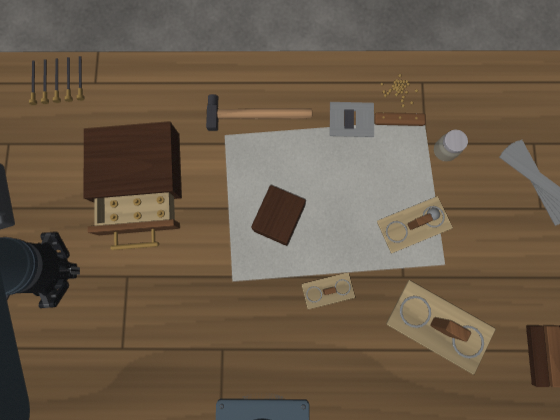

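The wrist view shows the handle at (339,228), ahead of and beside the fingers. I'll cross-check it against the wrist calibration.

```bash
python3 - <<'E'
from h import *
w=cal('wrist')
a=ray2z(w,(341,181),47);b=ray2z(w,(337,276),47);print(a,b,(a+b)/2,np.linalg.norm(a-b))
# drawer front face vs bar
E
python3 -m pendant '[{"translation":[-0.01,-0.05,-0.05],"twist":0,"gripper":0},{"translation":[0,0,-0.05],"twist":0,"gripper":0},{"translation":[0,0,-0.05],"twist":0,"gripper":0},{"translation":[0,0,-0.05],"twist":0,"gripper":0},{"translation":[0,0,0],"twist":0,"gripper":0}]'
python3 - <<'E'
from h import *
save('wrist','w2.png'); save('side','s2.png',(200,80,400,230),3)
E
```

```text
[434.65869104 343.91190238  47.        ] [444.31565495 238.74594757  47.        ] [439.487173   291.32892498  47.        ] 105.60840402956511
time_s: 4.05
tcp_pos: [363.9, 288.5, 49.1]
eef_rot: [-1.181, 1.562, -2.675]
force: [0.2, -1.0, 0.1]
gripper_width: 0.0
```

View pics/w2.png

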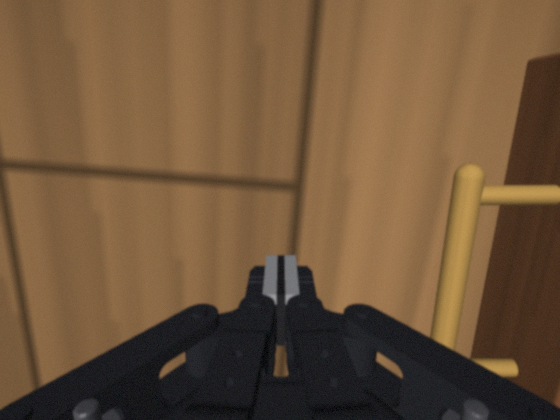

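View pics/s2.png

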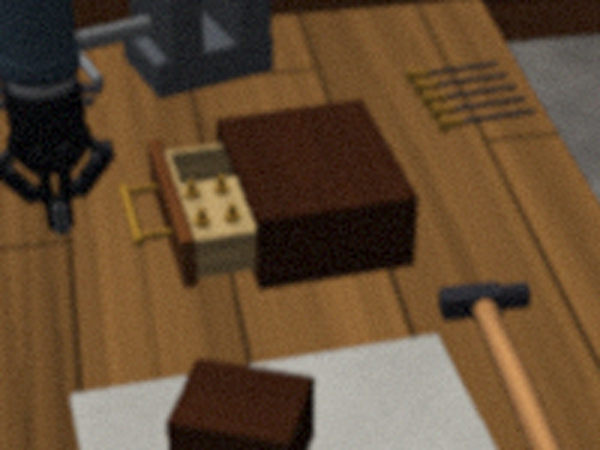

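The finger knuckles spread wide along the jaw, so I'll turn the tool 90° so they lie along the bar before pushing.

```bash
python3 -m pendant '[{"translation":[-0.02,0.0,0],"twist":10,"gripper":0},{"translation":[0,0,0],"twist":10,"gripper":0},{"translation":[0,0,0],"twist":10,"gripper":0},{"translation":[0,0,0],"twist":10,"gripper":0},{"translation":[0,0,0],"twist":10,"gripper":0},{"translation":[0,0,0],"twist":10,"gripper":0},{"translation":[0.01,0,0],"twist":10,"gripper":0},{"translation":[0.02,0,0],"twist":10,"gripper":0},{"translation":[0.02,0,0],"twist":10,"gripper":0},{"translation":[0.01,0.001,0],"twist":0,"gripper":0},{"translation":[0,0,0],"twist":0,"gripper":0}]'
python3 - <<'E'
from h import *
save('wrist','w3.png'); o=manip.get_obs(); print(o['tcp_pos'],o['force'],o['joint_pos'])
E
```

```text
time_s: 5.52
tcp_pos: [407.7, 292.5, 53.1]
eef_rot: [0.322, 1.568, 0.396]
force: [0.1, 0.2, -0.1]
gripper_width: -0.0
[406.63405095 292.35639386  52.53894272] [-0.22790473 -0.19345446 -0.95472679] [ 4.00214690e-01  3.91411532e-01  1.88824387e+00  8.70608419e-05
  8.60694537e-01 -1.24633965e+00]
```

View pics/w3.png

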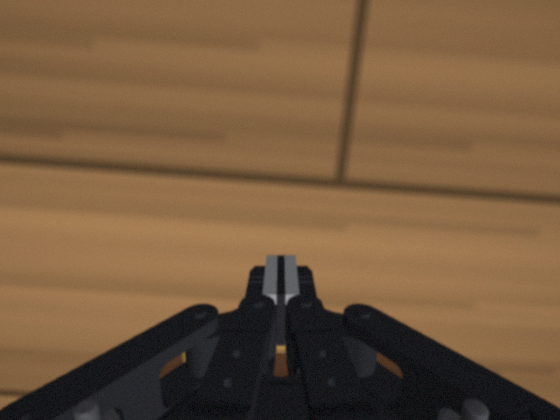

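```bash
python3 -m pendant '[{"translation":[0.0,0,-0.006],"twist":0,"gripper":0},{"translation":[0.008,0.0,0],"twist":0,"gripper":0},{"translation":[0.008,0.001,0],"twist":0,"gripper":0},{"translation":[0.008,0.001,0],"twist":0,"gripper":0},{"translation":[0.008,0.001,0],"twist":0,"gripper":0},{"translation":[0.008,0.001,0],"twist":0,"gripper":0},{"translation":[0.008,0,0],"twist":0,"gripper":0},{"translation":[0,0,0],"twist":0,"gripper":0}]'
python3 - <<'E'
from h import *
save('side','s3.png',(200,80,400,230),3); save('top','t3.png',(70,100,220,270),4);o=manip.get_obs(); print(o['tcp_pos'],o['force'],o['torque'])
E
```

```text
time_s: 6.58
tcp_pos: [455.7, 296.5, 45.7]
eef_rot: [0.278, 1.569, 0.356]
force: [-0.2, 0.8, 0.9]
gripper_width: 0.0
[454.69549406 296.34043474  45.64780049] [-0.20100784  0.57665391  0.08189928] [-0.01138626 -0.0017728  -0.0375349 ]
```

View pics/s3.png

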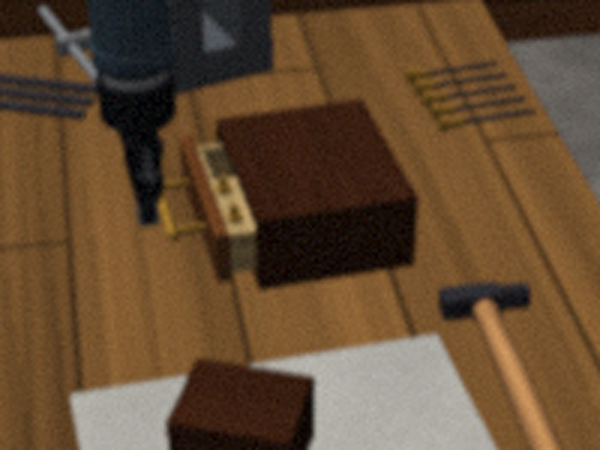

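View pics/t3.png

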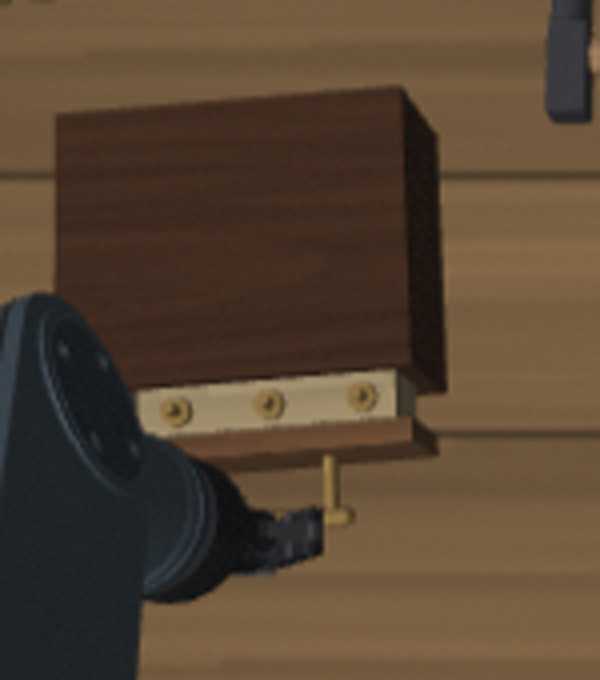

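The drawer is moving with the push and about 27 mm is left. I'll keep going gently.

```bash
python3 -m pendant '[{"translation":[0.006,0.0005,0],"twist":0,"gripper":0},{"translation":[0.006,0.0005,0],"twist":0,"gripper":0},{"translation":[0.006,0.0005,0],"twist":0,"gripper":0},{"translation":[0.004,0,0],"twist":0,"gripper":0},{"translation":[0,0,0],"twist":0,"gripper":0}]'; python3 -m pendant '[{"translation":[0.002,0,0],"twist":0,"gripper":0},{"translation":[0.002,0,0],"twist":0,"gripper":0}]'; python3 -m pendant '[{"translation":[0.002,0,0],"twist":0,"gripper":0},{"translation":[0,0,0],"twist":0,"gripper":0}]'
python3 - <<'E'
from h import *
save('side','s4.png',(200,80,400,230),3)
E
```

```text
time_s: 7.3
tcp_pos: [477.1, 297.8, 45.6]
eef_rot: [0.101, 1.57, 0.179]
force: [-0.0, 0.1, -0.5]
gripper_width: 0.001
time_s: 7.55
tcp_pos: [480.3, 297.9, 45.6]
eef_rot: [2.674, 1.57, 2.753]
force: [-1.5, 0.5, -0.3]
gripper_width: 0.001
time_s: 7.8
tcp_pos: [482.7, 297.8, 45.6]
eef_rot: [-0.143, 1.57, -0.064]
force: [-0.2, 0.8, -0.2]
gripper_width: -0.002
```

View pics/s4.png

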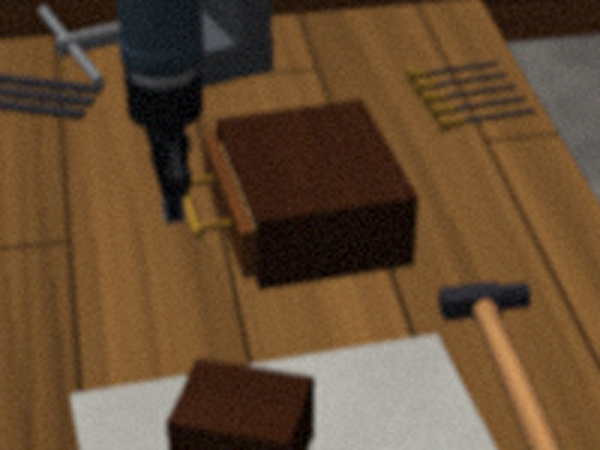

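A small gap is still left, so I'll continue in 1.5–2 mm steps and watch the force.

```bash
python3 -m pendant '[{"translation":[0.002,0,0],"twist":0,"gripper":0},{"translation":[0.002,0,0],"twist":0,"gripper":0}]'; python3 -m pendant '[{"translation":[0.0015,0,0],"twist":0,"gripper":0}]'; python3 -m pendant '[{"translation":[0.0015,0,0],"twist":0,"gripper":0}]'; python3 -m pendant '[{"translation":[0.0,0,0],"twist":0,"gripper":0}]'
```

```text
time_s: 8.1
tcp_pos: [484.0, 297.7, 45.4]
eef_rot: [-3.104, 1.566, -3.026]
force: [-12.0, 1.2, 8.8]
gripper_width: 0.004
time_s: 8.22
tcp_pos: [484.0, 297.7, 45.3]
eef_rot: [-3.095, 1.563, -3.016]
force: [-14.8, 2.7, 11.3]
gripper_width: -0.0
time_s: 8.35
tcp_pos: [484.1, 297.7, 45.3]
eef_rot: [-3.087, 1.561, -3.008]
force: [-18.2, 2.1, 14.7]
gripper_width: 0.003
time_s: 8.48
tcp_pos: [484.1, 297.7, 45.3]
eef_rot: [-3.08, 1.561, -3.001]
force: [-16.2, 1.6, 13.2]
gripper_width: -0.001
```

The drawer hit its stop firmly at TCP x = 484 (predicted 482) with 16 N. I'll retract, rise, check it, and travel towards the tray.

```bash
python3 -m pendant '[{"translation":[-0.01,-0.001,0],"twist":0,"gripper":0},{"translation":[-0.02,-0.002,0],"twist":0,"gripper":0},{"translation":[-0.02,-0.002,0],"twist":0,"gripper":0},{"translation":[0,0,0.05],"twist":0,"gripper":0},{"translation":[0,0,0.05],"twist":0,"gripper":0},{"translation":[0,0,0.05],"twist":0,"gripper":0},{"translation":[0,-0.02,0.03],"twist":0,"gripper":0},{"translation":[0.005,-0.05,0],"twist":-9,"gripper":0.065},{"translation":[0.005,-0.055,0],"twist":-9,"gripper":0.065},{"translation":[0.005,-0.055,0],"twist":-9,"gripper":0.065},{"translation":[0.005,-0.055,0],"twist":-9,"gripper":0.065},{"translation":[0.005,-0.055,0],"twist":-9,"gripper":0.065},{"translation":[0.005,-0.055,0],"twist":-9,"gripper":0.065},{"translation":[0.005,-0.055,0],"twist":-9,"gripper":0.065},{"translation":[0.005,-0.055,0],"twist":-9.7,"gripper":0.065},{"translation":[0.005,-0.055,0],"twist":0,"gripper":0.065},{"translation":[0.005,-0.055,0],"twist":0,"gripper":0.065},{"translation":[0.0,-0.03,0],"twist":0,"gripper":0.065},{"translation":[0,0,0],"twist":0,"gripper":0.065}]'
python3 - <<'E'
from h import *
from scipy.spatial.transform import Rotation as R
o=manip.get_obs(); print(o['joint_pos'],o['gripper_width']); y=R.from_euler('xyz',o['eef_rot']).as_matrix()[:,1]; print(np.degrees(np.arctan2(y[1],y[0])))
save('top','t5.png'); save('side','s5.png',(200,80,400,230),3); save('wrist','w5.png')
E
```

```text
time_s: 10.85
tcp_pos: [489.1, -305.0, 225.1]
eef_rot: [-0.245, 1.57, -1.438]
force: [0.3, -0.3, 0.2]
gripper_width: 0.759
[-7.50625690e-01  3.19158587e-01  1.50191517e+00 -7.05591696e-04
  1.31968680e+00 -1.12778593e+00] 0.7594529175169503
21.61971110786107
```

View pics/t5.png

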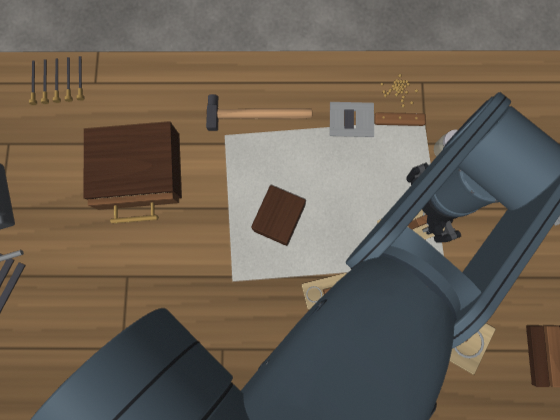

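View pics/s5.png

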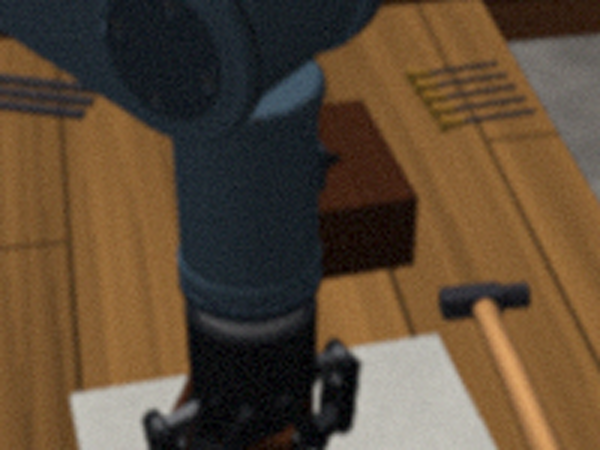

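View pics/w5.png

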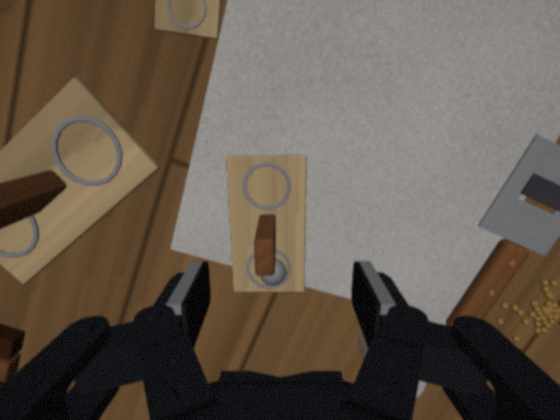

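The drawer looks shut from above, with the handle at (133,218). In the wrist view the tray corners are at about (228,155), (306,154), (304,291) and (233,292), and the ball is in its ring at (272,271). I'll compute the fix.

Run:
```python
from h import *
c=cal('top'); a=ray2z(c,(112,220),47);b=ray2z(c,(157,218),47);print('handle',(a+b)/2)
w=cal('wrist')
P=np.array([ray2z(w,p,8)[:2] for p in [(228,155),(306,154),(304,291),(233,292)]])
print(P.round(1).tolist(),P.mean(0),[np.linalg.norm(P[i]-P[i-1]).round(1) for i in range(4)],[np.degrees(np.arctan2(*(P[i]-P[i-1])[::-1])).round(1) for i in range(4)])
for r in [(267,186),(268,268)]: print('ring',ray2z(w,r,9.5)[:2])
for r in vision.outline_of('wrist','tray')[:3]:
    rect=cv2.minAreaRect(np.argwhere(r['mask'])[:,::-1].astype(np.float32)); W=np.array([ray2z(w,q,8)[:2] for q in cv2.boxPoints(rect)])
    print(r['conf'],np.round(r['extent']),W.mean(0),[np.linalg.norm(W[i]-W[i-1]).round(1) for i in range(2)],[np.degrees(np.arctan2(*(W[i]-W[i-1])[::-1])).round(1) for i in range(2)])
u=np.array([np.cos(np.radians(-68)),np.sin(np.radians(-68))]);v=np.array([-u[1],u[0]])
for ctr in [(495,-358)]:
    G=[np.r_[np.array(ctr)+s*18*u+t*9*v,85] for s in(-1,1) for t in(-1,1)]
    print('grip top proj',[proj(w,g).round(0).tolist() for g in G])
im=vision.get_image('wrist'); cv2.imwrite('pics/w5c.png',cv2.resize(im[140:310,210:330,::-1],None,fx=4,fy=4,interpolation=cv2.INTER_CUBIC))
```

```text
handle [500.22043248 295.11855136  47.        ]
[[428.3, -295.0], [502.6, -264.1], [563.3, -411.8], [486.5, -444.1]] [ 495.16269757 -353.74826913] [np.float64(160.0), np.float64(80.5), np.float64(159.7), np.float64(83.3)] [np.float64(111.3), np.float64(22.6), np.float64(-67.7), np.float64(-157.2)]
ring [ 477.42353686 -310.21294512]
ring [ 513.0944423  -399.06513622]
0.9 [155.   0. 219.  39.] [ 352.43878631 -191.03790467] [np.float64(31.4), np.float64(59.1)] [np.float64(105.6), np.float64(21.9)]
0.71 [220. 155. 306. 294.] [ 493.36771969 -354.54905955] [np.float64(96.2), np.float64(161.3)] [np.float64(-158.1), np.float64(109.1)]
0.55 [  2.  80. 158. 282.] [ 262.40400723 -398.94038592] [np.float64(128.8), np.float64(209.1)] [np.float64(141.9), np.float64(58.1)]
grip top proj [[252.0, 242.0], [273.0, 242.0], [253.0, 280.0], [273.0, 279.0]]
```

View pics/w5c.png

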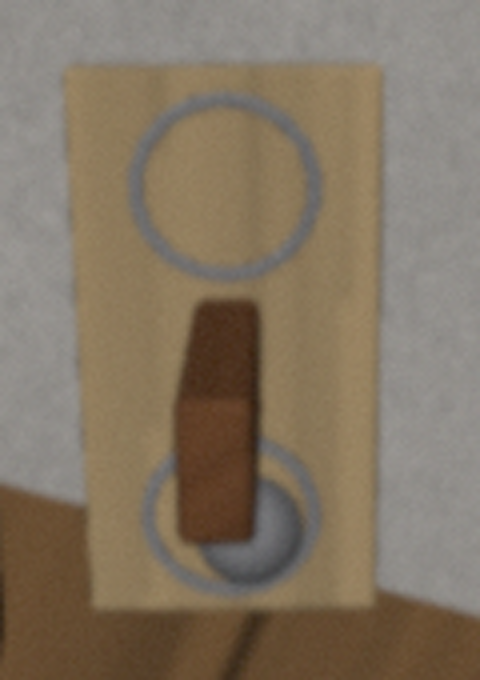

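The drawer handle reads (500,295) against a shut prediction of (498.5,295). The tray centre is about (495,−356.5) and its yaw about −68°. I'll align above it.

```bash
python3 -m pendant '[{"translation":[0.006,-0.0515,0],"twist":0.4,"gripper":0.065},{"translation":[0,0,-0.04],"twist":0,"gripper":0.065},{"translation":[0,0,-0.04],"twist":0,"gripper":0.065},{"translation":[0,0,-0.01],"twist":0,"gripper":0.065},{"translation":[0,0,0],"twist":0,"gripper":0.065}]'
python3 - <<'E'
from h import *
save('wrist','w6.png'); save('side','s6.png',(230,230,400,400),4); o=manip.get_obs(); print(o['tcp_pos'])
w=cal('wrist')
u=np.array([np.cos(np.radians(-68)),np.sin(np.radians(-68))]);v=np.array([-u[1],u[0]])
G=[np.r_[np.array((495,-356.5))+s*18*u+t*9*v,85] for s in(-1,1) for t in(-1,1)]
print('grip top proj',[proj(w,g).round(0).tolist() for g in G])
E
```

```text
time_s: 11.72
tcp_pos: [495.7, -353.1, 135.9]
eef_rot: [-2.833, 1.57, 2.268]
force: [0.7, -0.3, 0.6]
gripper_width: 0.758
[ 496.43086248 -354.10099172  137.49899789]
grip top proj [[261.0, 215.0], [292.0, 216.0], [262.0, 272.0], [292.0, 272.0]]
```

View pics/w6.png

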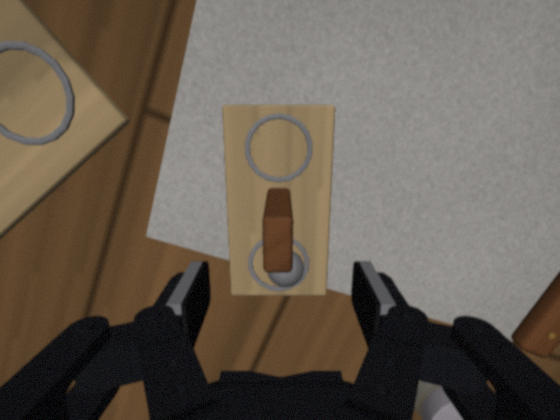

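View pics/s6.png

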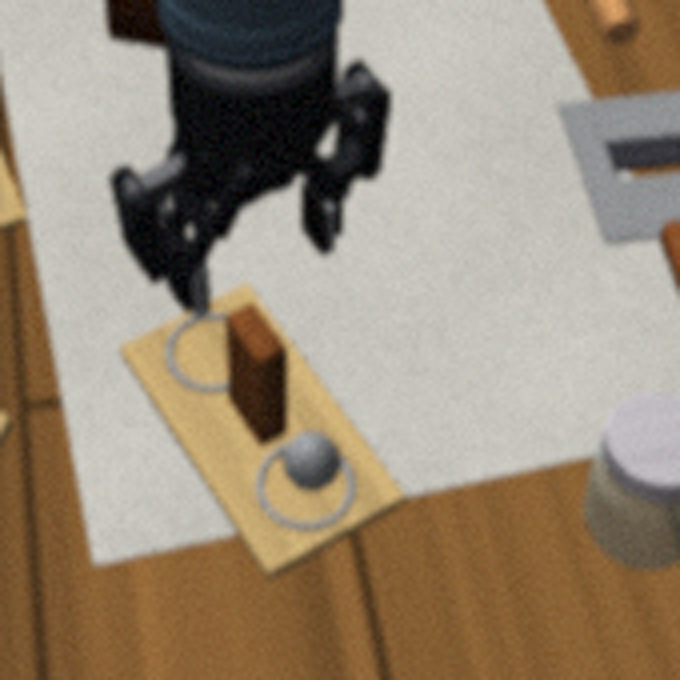

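```bash
python3 -m pendant '[{"translation":[0,-0.001,-0.025],"twist":0,"gripper":0.065},{"translation":[0,0,-0.025],"twist":0,"gripper":0.065},{"translation":[0,0,-0.015],"twist":0,"gripper":0.06},{"translation":[0,0,-0.009],"twist":0,"gripper":0.05},{"translation":[0,0,0],"twist":0,"gripper":0.045}]'
python3 - <<'E'
from h import *
save('wrist','w7.png'); save('side','s7.png',(230,230,400,400),4); o=manip.get_obs(); print(o['tcp_pos'],o['force'],o['gripper_width'])
E
```

```text
time_s: 12.45
tcp_pos: [495.5, -354.8, 61.7]
eef_rot: [0.673, 1.571, -0.51]
force: [-0.4, 0.5, -0.1]
gripper_width: 0.528
[ 495.87342929 -355.18438685   62.40552059] [ 0.78892742 -0.15782081  0.39680136] 0.5283521262937557
```

View pics/w7.png

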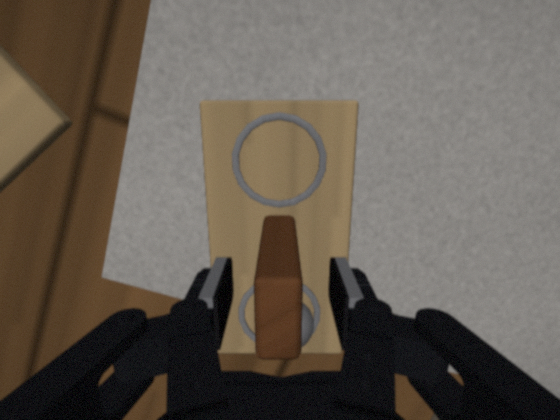

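View pics/s7.png

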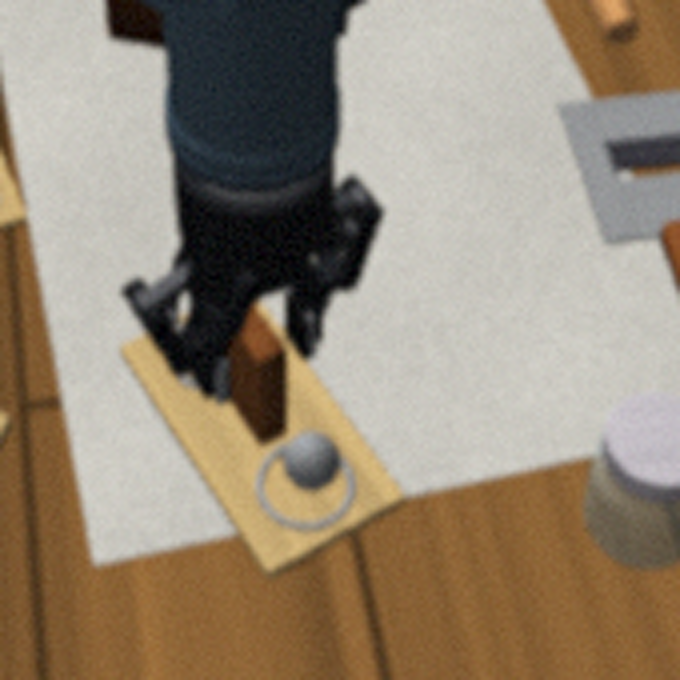

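Fingers straddle the grip (grip centre at column 278, finger centre at 281), and the ball is in its ring. I'll shift 4 mm towards the ball and close.

```bash
python3 -m pendant '[{"translation":[0.001,-0.004,0],"twist":0,"gripper":0.04},{"translation":[0,0,0],"twist":0,"gripper":0.032},{"translation":[0,0,0],"twist":0,"gripper":0.026},{"translation":[0,0,0],"twist":0,"gripper":0.022},{"translation":[0,0,0],"twist":0,"gripper":0.018},{"translation":[0,0,0],"twist":0,"gripper":0.012},{"translation":[0,0,0],"twist":0,"gripper":0.005},{"translation":[0,0,0],"twist":0,"gripper":0},{"translation":[0,0,0],"twist":0,"gripper":0}]'
python3 - <<'E'
from h import *
save('wrist','w8.png'); save('side','s8.png',(230,230,400,400),4); o=manip.get_obs(); print(o['tcp_pos'],o['force'],o['gripper_width'])
E
```

```text
time_s: 13.68
tcp_pos: [496.1, -358.8, 61.7]
eef_rot: [-1.952, 1.57, -3.135]
force: [-2.5, 0.6, 2.3]
gripper_width: 0.199
[ 496.14755668 -358.76544258   61.67690441] [-3.10608714  0.24559709  3.43081803] 0.20568520426472459
```

View pics/w8.png

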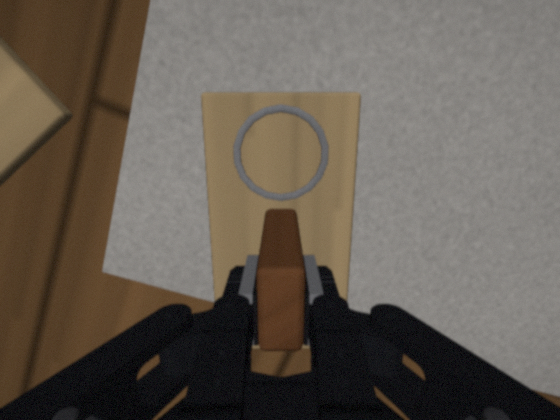

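View pics/s8.png

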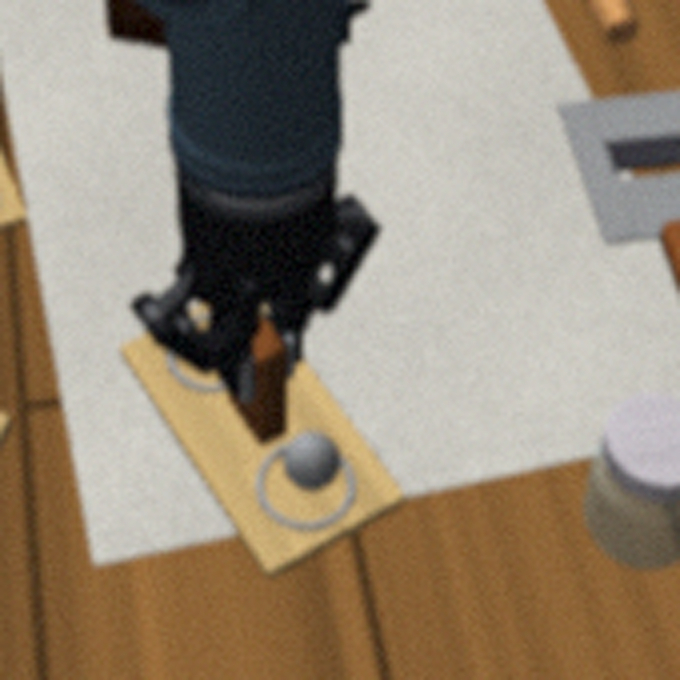

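Gripped at an opening of about 17.5 mm, with the ball still in its ring. Now a gentle lift.

```bash
python3 -m pendant '[{"translation":[0,0,0.002],"twist":0,"gripper":0},{"translation":[0,0,0.004],"twist":0,"gripper":0},{"translation":[0,0,0.006],"twist":0,"gripper":0},{"translation":[0,0,0.008],"twist":0,"gripper":0},{"translation":[0,0,0.008],"twist":0,"gripper":0},{"translation":[0,0,0.008],"twist":0,"gripper":0},{"translation":[0,0,0.006],"twist":0,"gripper":0},{"translation":[0,0,0.004],"twist":0,"gripper":0},{"translation":[0,0,0.002],"twist":0,"gripper":0},{"translation":[0,0,0],"twist":0,"gripper":0},{"translation":[0,0,0],"twist":0,"gripper":0}]'
python3 - <<'E'
from h import *
save('wrist','w9.png'); save('side','s9.png',(230,230,400,400),4); o=manip.get_obs(); print(o['tcp_pos'],o['force'],o['torque'],o['gripper_width'])
E
```

```text
time_s: 15.15
tcp_pos: [496.2, -358.6, 109.2]
eef_rot: [-2.735, 1.57, 2.366]
force: [0.3, -0.7, -3.7]
gripper_width: 0.206
[ 496.28282163 -358.58018271  109.24036325] [ 0.04049353  0.18659817 -4.18135619] [0.01633448 0.05552097 0.02152376] 0.20227146395482803
```

View pics/w9.png

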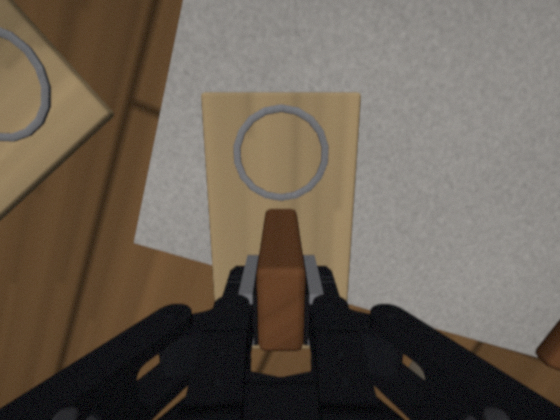

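View pics/s9.png

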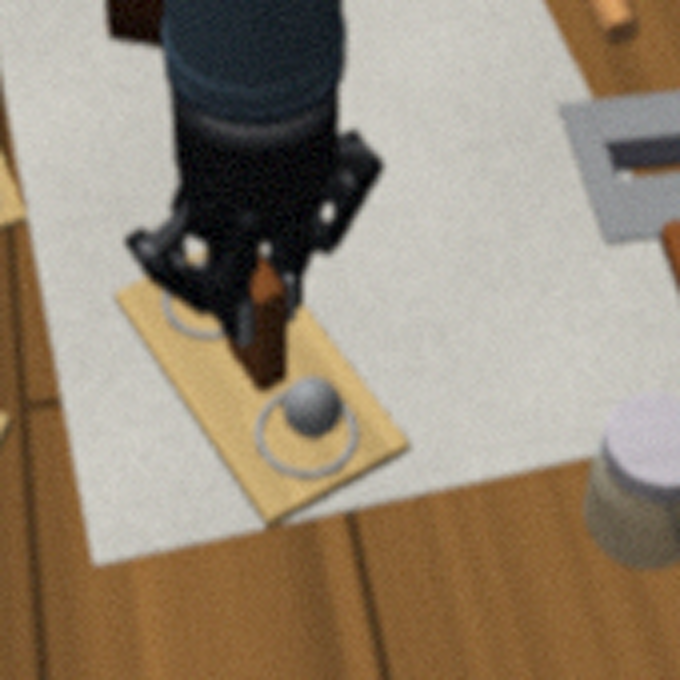

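The tray has lifted 47.5 mm, level and without slipping; the force is about 4 N, matching its weight, and the ball is in the ring. I'll lift further and work out the tray's offset.

```bash
python3 -m pendant '[{"translation":[0,0,0.003],"twist":0,"gripper":0},{"translation":[0,0,0.006],"twist":0,"gripper":0},{"translation":[0,0,0.008],"twist":0,"gripper":0},{"translation":[0,0,0.008],"twist":0,"gripper":0},{"translation":[0,0,0.008],"twist":0,"gripper":0},{"translation":[0,0,0.008],"twist":0,"gripper":0},{"translation":[0,0,0.008],"twist":0,"gripper":0},{"translation":[0,0,0.008],"twist":0,"gripper":0},{"translation":[0,0,0.008],"twist":0,"gripper":0},{"translation":[0,0,0.006],"twist":0,"gripper":0},{"translation":[0,0,0.003],"twist":0,"gripper":0},{"translation":[0,0,0],"twist":0,"gripper":0}]'
python3 - <<'E'
from h import *
im=vision.get_image('wrist'); w=cal('wrist'); o=manip.get_obs(); t=o['tcp_pos']; print(t)
z0=t[2]-61.7
u=np.array([np.cos(np.radians(-68)),np.sin(np.radians(-68))])
r=ray2z(w,(281,152),z0+9.5)[:2]; print('ring',r,'origin',r+48*u,'off',r+48*u-t[:2])
a=ray2z(w,(203,93),z0+8)[:2];b=ray2z(w,(360,93),z0+8)[:2]; m=(a+b)/2; print(np.linalg.norm(a-b),'origin',m+80*u)
E
```

```text
time_s: 16.75
tcp_pos: [496.4, -358.8, 183.7]
eef_rot: [0.278, 1.571, -0.905]
force: [0.2, -0.1, -4.3]
gripper_width: 0.199
[ 496.3204805  -358.67156123  183.41816391]
ring [ 476.71185804 -310.03764266] origin [ 494.69297453 -354.54246768] off [-1.62750598  4.12909355]
80.87353627972662 origin [ 495.54781284 -356.3671043 ]
```

```bash
python3 -m pendant '[{"translation":[0,0.002,0],"twist":0,"gripper":0},{"translation":[0,0.004,0],"twist":0,"gripper":0},{"translation":[0,0.006,0],"twist":0,"gripper":0},{"translation":[0,0.008,0],"twist":0,"gripper":0},{"translation":[0.001,0.008,0],"twist":0,"gripper":0},{"translation":[0.001,0.008,0],"twist":0,"gripper":0},{"translation":[0.001,0.008,0],"twist":0,"gripper":0},{"translation":[0.001,0.008,0],"twist":0,"gripper":0},{"translation":[0,0.008,0],"twist":0,"gripper":0},{"translation":[0,0.008,0],"twist":0,"gripper":0},{"translation":[0,0.008,0],"twist":0,"gripper":0},{"translation":[0,0.008,0],"twist":0,"gripper":0},{"translation":[0,0.008,0],"twist":0,"gripper":0},{"translation":[0,0.008,0],"twist":0,"gripper":0},{"translation":[0,0.008,0],"twist":0,"gripper":0},{"translation":[0,0.006,0],"twist":0,"gripper":0},{"translation":[0,0.004,0],"twist":0,"gripper":0},{"translation":[0,0.002,0],"twist":0,"gripper":0},{"translation":[0,0,0],"twist":0,"gripper":0}]'
python3 - <<'E'
from h import *
save('side','s10.png')
E
```

```text
time_s: 19.18
tcp_pos: [500.4, -238.7, 183.6]
eef_rot: [-0.372, 1.571, -1.554]
force: [-0.1, -0.2, -3.7]
gripper_width: 0.204
```

View pics/s10.png

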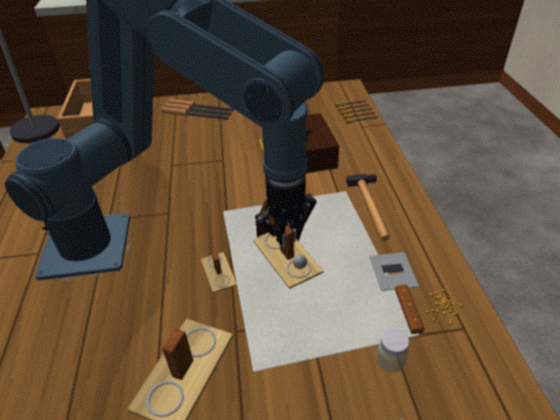

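The tray is level, with the ball in its ring at (300,261) in the side view, and the bystanders are untouched. Next stretch.

```bash
python3 -m pendant '[{"translation":[0,0.002,0],"twist":0,"gripper":0},{"translation":[0,0.004,0],"twist":0,"gripper":0},{"translation":[0,0.006,0],"twist":0,"gripper":0},{"translation":[0.001,0.008,0],"twist":0,"gripper":0},{"translation":[0.001,0.008,0],"twist":0,"gripper":0},{"translation":[0.001,0.008,0],"twist":0,"gripper":0},{"translation":[0.001,0.008,0],"twist":0,"gripper":0},{"translation":[0.001,0.008,0],"twist":0,"gripper":0},{"translation":[0.001,0.008,0],"twist":0,"gripper":0},{"translation":[0,0.008,0],"twist":0,"gripper":0},{"translation":[0,0.008,0],"twist":0,"gripper":0},{"translation":[0,0.008,0],"twist":0,"gripper":0},{"translation":[0,0.008,0],"twist":0,"gripper":0},{"translation":[0,0.008,0],"twist":0,"gripper":0},{"translation":[0,0.008,0],"twist":0,"gripper":0},{"translation":[0,0.006,0],"twist":0,"gripper":0},{"translation":[0,0.004,0],"twist":0,"gripper":0},{"translation":[0,0.002,0],"twist":0,"gripper":0}]'; python3 -m pendant '[{"translation":[0,0.002,0],"twist":0,"gripper":0},{"translation":[0,0.004,0],"twist":0,"gripper":0},{"translation":[0,0.006,0],"twist":0,"gripper":0},{"translation":[0.001,0.008,0],"twist":0,"gripper":0},{"translation":[0.001,0.008,0],"twist":0,"gripper":0},{"translation":[0.001,0.008,0],"twist":0,"gripper":0},{"translation":[0.001,0.008,0],"twist":0,"gripper":0},{"translation":[0,0.008,0],"twist":0,"gripper":0},{"translation":[0,0.008,0],"twist":0,"gripper":0},{"translation":[0,0.008,0],"twist":0,"gripper":0},{"translation":[0,0.006,0],"twist":0,"gripper":0},{"translation":[0,0.004,0],"twist":0,"gripper":0},{"translation":[0,0.002,0],"twist":0,"gripper":0},{"translation":[0,0,0],"twist":0,"gripper":0},{"translation":[0,0,0],"twist":0,"gripper":0}]'
python3 - <<'E'
from h import *
save('side','s11.png',(220,100,400,280),3); save('top','t11.png'); save('wrist','w11.png')
w=cal('wrist'); t=manip.get_obs()['tcp_pos']; print(t)
E
```

```text
time_s: 21.48
tcp_pos: [506.4, -118.5, 183.6]
eef_rot: [0.024, 1.571, -1.159]
force: [-0.1, 0.2, -3.9]
gripper_width: 0.203
time_s: 23.35
tcp_pos: [510.4, -38.9, 183.6]
eef_rot: [-0.144, 1.571, -1.327]
force: [0.7, -0.6, -4.2]
gripper_width: 0.202
[510.39577287 -38.90544087 183.54548621]
```

View pics/s11.png

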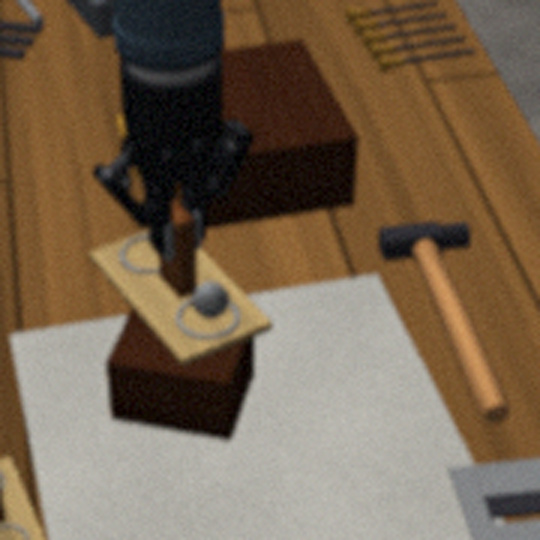

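View pics/t11.png

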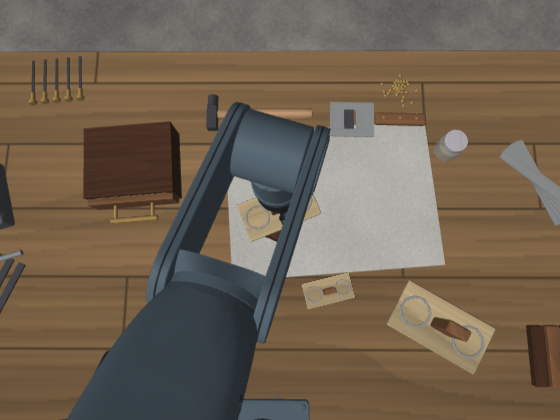

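View pics/w11.png

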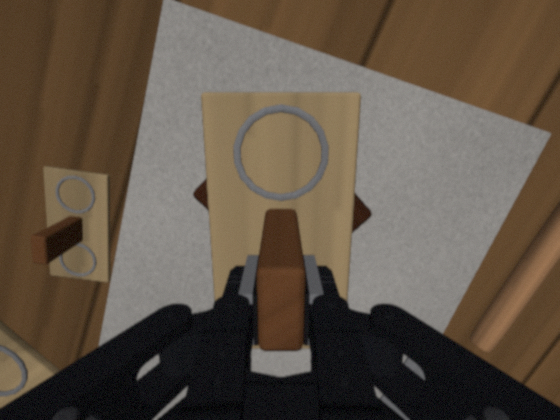

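Run:
```python
from h import *
s=cal('side')
a=ray2z(s,np.array((145,254))/3+np.array((220,100)),131.4);b=ray2z(s,np.array((209,318))/3+np.array((220,100)),131.4)
print(a,b,(a+b)/2,np.linalg.norm(a-b))
c=cal('top'); r=ray2z(c,(258,218),131.4); print('top ring',r, r[:2]+48*np.array([.3746,-.927]))
w=cal('wrist'); print([ray2z(w,p,70).round(1).tolist() for p in [(194,192),(371,213)]],'block corners')
h1=ray2z(c,(112,220),47);h2=ray2z(c,(157,218),47);print('handle',(h1+h2)/2)
o=manip.get_obs();print(o['time_s'],o['qvel'].round(4),o['tcp_pos'],o['gripper_width'])
```

```text
[488.21932676   2.43406415 131.4       ] [529.25542991 -87.63969332 131.4       ] [508.73737834 -42.60281458 131.4       ] 98.98102619463592
top ring [489.88738311   4.79502905 131.4       ] [507.86818311 -39.70097095]
[[445.0, -49.4, 70.0], [574.6, -14.1, 70.0]] block corners
handle [500.22043248 295.11855136  47.        ]
23.5 [ 0.001  -0.0001 -0.0014 -0.0002 -0.0006  0.0009] [510.39577287 -38.90544087 183.54548621] 0.20711454592074244
```

Top and side views both put the tray centre within about 5 mm of the block centre, at rest and level, with its underside about 50 mm above the block. I'll let it settle briefly, then hand in.

```bash
python3 -m pendant '[{"translation":[0,0,0],"twist":0,"gripper":0},{"translation":[0,0,0],"twist":0,"gripper":0},{"translation":[0,0,0],"twist":0,"gripper":0},{"translation":[0,0,0],"twist":0,"gripper":0}]'
python3 - <<'E'
from h import *
print(job_done())
E
```

```text
time_s: 24.0
tcp_pos: [510.4, -38.7, 183.5]
eef_rot: [-2.947, 1.571, 2.153]
force: [-0.2, -0.6, -3.2]
gripper_width: 0.204
the job is handed in; nothing more can be done
None
```

The drawer is shut, and I handed the job in at 24.0 s of the 59 s allowed, with the arm still holding the tray level over the block. No verdict came back, so these are my own last checks:

- **Drawer:** I pushed it by its bar handle until it stopped firmly at about 16 N. From above, the handle reads (500, 295) mm against (498.5, 295) expected when shut.
- **Tray:** I took the mid-size tray, the one with the ball in its ring. It measured about 160 × 84 mm; the other two were clearly smaller and larger. It did not slip in the grip, and the tool carried about 4 N, which matches the tray and ball.
- **Position:** The tray is at rest, with its underside about 50 mm above the block's top. The top and side views put its centre within about 5 mm of the block's centre.
- **Ball:** It was still in its ring in the last side view, and I saw no sign that it had climbed.
- **Bystanders:** The slicer, hammer and jar look unmoved in the last top view.

**Disagreements:** For the tray's centre, the arm's reading, the top view and the side view differ by up to about 6 mm in y. The wrist view puts the block's centre about 6 mm from the top view's figure. Both are well inside the 30 mm allowed, and no check failed.

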